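# Put the stacked check weights back into their cases

### The job

The daily check of the balance is done. Take the stack of four steel check weights down from the balance pan, one at a time from the top, and put each weight into the open case that it fits, standing fully home on the floor of the round well, before you take the next. Set them down, do not drop them, and leave the balance where it stands.

Things in the scene. Friction and masses are not known exactly. Their poses are not given: they have to be found in the camera images.
- weight_50: Check weight of 50 g, the smallest of four: stainless steel disc, 20 mm in diameter, 20 mm high, a thin groove round its side; at the start it stands on the 28 mm disc. Origin: centre of its underside; z up along its axis. Grip it by its side.
- weight_100: Check weight of 100 g, the second smallest of four: stainless steel disc, 28 mm in diameter, 20.7 mm high, a thin groove round its side; at the start it stands on the 38 mm disc. Origin: centre of its underside; z up along its axis. Grip it by its side.
- weight_200: Check weight of 200 g, the second largest of four: stainless steel disc, 38 mm in diameter, 22.5 mm high, a thin groove round its side; at the start it stands on the 54 mm disc. Origin: centre of its underside; z up along its axis. Grip it by its side.
- weight_500: Check weight of 500 g, the largest of four: stainless steel disc, 54 mm in diameter, 28 mm high, a thin groove round its side; at the start it stands on the balance pan, at the foot of the stack. Origin: centre of its underside; z up along its axis. Grip it by its side.
- case_50: Open grey case for the 50 g weight, smallest of four, loose. Base 44 mm square; its dark foam has one round well, 26 mm wide, the top 6 mm flaring to 36 mm. Well floor 6 mm, rim 17 mm above the bench; the seated weight stands 9 mm proud. Origin: under the well's centre, on the bench; z up. The empty lid, same size as the base, lies folded back flat on the +x side, fixed to it.
- case_100: Open grey case for the 100 g weight, second smallest of four, loose. Base 52 mm square; its dark foam has one round well, 34 mm wide, the top 6 mm flaring to 44 mm. Well floor 6 mm, rim 17 mm above the bench; the seated weight stands 9.7 mm proud. Origin: under the well's centre, on the bench; z up. The empty lid, same size as the base, lies folded back flat on the +x side, fixed to it.
- case_200: Open grey case for the 200 g weight, second largest of four, loose. Base 62 mm square; its dark foam has one round well, 44 mm wide, the top 6 mm flaring to 54 mm. Well floor 6 mm, rim 18 mm above the bench; the seated weight stands 10.5 mm proud. Origin: under the well's centre, on the bench; z up. The empty lid, same size as the base, lies folded back flat on the +x side, fixed to it.
- case_500: Open grey case for the 500 g weight, largest of four, loose. Base 78 mm square; its dark foam has one round well, 60 mm wide, the top 6 mm flaring to 70 mm. Well floor 6 mm, rim 22 mm above the bench; the seated weight stands 12 mm proud. Origin: under the well's centre, on the bench; z up. The empty lid, same size as the base, lies folded back flat on the +x side, fixed to it.
- balance: White pocket balance, 180 x 144 mm, 36 mm high, standing loose on the bench, display end towards -x. Origin: centre of its underside, x to the rear, z up. The flat weighing pan, 108 x 118 mm, is centred 26 mm along its x; its top is 36 mm above the bench. The stack stands within 15 mm of the pan's centre.
There are look-alikes about, which are no part of the job. Leave any brown or yellow look-alike of the case_200 alone.

How it is judged:
On the way, in this order (a step that is already met when the one before it is completed fails the run):
1. the 50 g weight stands home in its own case (horizontal distance between weight_50 and case_50 below 0.006 m and z of weight_50 in the frame of case_50 between 0.003 and 0.009 m and angle between weight_50's own z axis and vertical below 0.12 rad), for 0.2 s.
2. the 100 g weight stands home in its own case (horizontal distance between weight_100 and case_100 below 0.006 m and z of weight_100 in the frame of case_100 between 0.003 and 0.009 m and angle between weight_100's own z axis and vertical below 0.12 rad), for 0.2 s.
3. the 200 g weight stands home in its own case (horizontal distance between weight_200 and case_200 below 0.006 m and z of weight_200 in the frame of case_200 between 0.003 and 0.009 m and angle between weight_200's own z axis and vertical below 0.12 rad), for 0.2 s.
4. the 500 g weight stands home in its own case (horizontal distance between weight_500 and case_500 below 0.006 m and z of weight_500 in the frame of case_500 between 0.003 and 0.009 m and angle between weight_500's own z axis and vertical below 0.12 rad), for 0.2 s.
At the end, for the whole second after the job is handed in: All four weights stand at rest in their own cases: within 6 mm of the well's centre, underside within 3 mm of the well's floor, upright within 0.12 rad, cases flat; the balance within 30 mm of where it stood (all of step 1 and all of step 2 and all of step 3 and all of step 4 and linear speed of each of weight_50, weight_100, weight_200, weight_500 below 0.02 m/s and angle between each of case_50, case_100, case_200, case_500's own z axis and vertical below 0.1 rad and distance of balance from where it was at the start of the episode below 0.03 m); the robot touches nothing.
It fails at once if the 50 g weight falls freely (faster than 0.6 m/s with no finger on it, a drop of about 2 cm) (linear speed of weight_50 above 0.6 m/s and contact force between the fingers and weight_50 below 0.05 N).
It fails at once if the 100 g weight falls freely (faster than 0.6 m/s with no finger on it, a drop of about 2 cm) (linear speed of weight_100 above 0.6 m/s and contact force between the fingers and weight_100 below 0.05 N).
It fails at once if the 200 g weight falls freely (faster than 0.6 m/s with no finger on it, a drop of about 2 cm) (linear speed of weight_200 above 0.6 m/s and contact force between the fingers and weight_200 below 0.05 N).
It fails at once if the 500 g weight falls freely (faster than 0.6 m/s with no finger on it, a drop of about 2 cm) (linear speed of weight_500 above 0.6 m/s and contact force between the fingers and weight_500 below 0.05 N).
It also fails if it takes over 115 s, if anything falls off the work surface, if the arm or the gripper's body presses on something with over 40 N, if the wrist force passes 120 N, or if a joint passes its speed limit or range.

### The arm

A 6-joint arm with a two-finger parallel gripper is mounted at the origin on a cart in front of the work surface, level with it; the furniture and walls round the work are solid. World frame = base frame: x ahead of the robot, y to its left, z up, the work surface at z = 0. Lengths are in m, angles in rad, forces in N, time in s.
With the tool pointing down it reaches from about 0.325 to 0.75 m from the base axis. Payload 7.6 kg.
Tool frame: the origin (TCP) lies at the very end of the fingers, on their centre line; the grasp point (between the pads) lies 19 mm behind it; z points along the fingers, y is the line along which they close (so a half turn about z gives the same grasp; the last joint's range is limited). The gripper opens to 85 mm and grips with 20 to 120 N. Pads are 22 mm wide; open, the fingers measure 114 mm over their backs; the gripper's body (76 mm by 85 mm) begins 54 mm behind the grasp point. The pads swing forward as they close: fully open they stand 13 mm farther back than shut.
Start: joints at [-0.07, 0.052, 1.401, -0, 1.689, -0.07], TCP at [0.525, 0, 0.231] pointing down, gripper open.
Joint ranges: [-2.9, 2.9], [-0.91, 2.17], [0.12, 2.37], [-1.06, 4.2], [0.26, 2.73], [-2.93, 2.93]. Speed limits (rad/s): [2.57, 2.57, 3.01, 3.14, 3.14, 3.14].

### API

Orientations are given as a unit quaternion [w, x, y, z].
In Python, from station import ctrl, optics gives the robot as it stands. The module is installed in compiled form; this text tells all that it offers. Calls block until the motion is done:
- ctrl.reach(position, orientation): joint-space move of the TCP to a pose.
- ctrl.line_to(position, orientation=None, feed=0.15, threshold=None): straight line of the TCP; orientation=None keeps the orientation; feed is the mean speed in m/s. With threshold (N) it stops when the force on the tool has changed by that much, and returns True; else False.
- ctrl.move_joints(angles): joint-space move.
- ctrl.gripper_to(opening, f_grip=None): finger opening in m; f_grip is the grip in N (None keeps the last); returns when the fingers have stopped.
- ctrl.hold(seconds).
- ctrl.inverse_kinematics(position, orientation): joint angles nearest the present ones, or None.
- optics.get_image(name): name is "scene" or "side" or "wrist"; returns (picture, depth): 400x640x3 uint8, red, green, blue; 400x640 float32, m along the optical axis (not along the pixel's ray), 0 where there is no reading.
- optics.camera_info(name): a dict with "fx", "fy", "cx", "cy" (pixels), "pose" (4x4, takes a point from camera to world coordinates). Camera axes: x right, y up, looking along -z (the intrinsics and any distortion apply to the point x, -y, -z); pixel columns grow to the right and rows downward; lengths in m; the calibration is good to about 2 mm. A picture is of the moment at which its call begins: read the wrist's pose just before it. camera_info takes no time and is no camera call; for the wrist camera it gives the pose at the moment of the call.
A pose or a line that the arm cannot do raises ctrl.IKError and nothing moves.
- ctrl.close_job(): hands the job in; it is judged then, once.
Trained networks look in the newest picture that a camera, given by its name, has taken for a name from the list of things; names that differ only in an ending like _2 or _b are one class to them, and where a whole thing is asked for, a point or a joint stands for the part that bears it (a point fixed in the world has none). Each returns a list of dicts, best first, with "p" (0 to 1); they miss things now and then, are a little off and sometimes report something else, mostly with a low value. They report only what shows in the picture. A call takes as long as a camera call. They do not tell look-alikes from the thing itself.
- optics.find_in(camera, name): "rect" ([left, top, right, bottom] in pixels, round what is visible of it).
Readings, each from a call of its own:
- ctrl.get_clock(): time.
- ctrl.get_joints(): joint angles.
- ctrl.get_qvel(): joint speeds.
- ctrl.get_tau(): joint torques, N m.
- ctrl.get_ee_pos(): TCP position.
- ctrl.get_eef_rot(): TCP orientation.
- ctrl.get_contact_force(): force on the tool from outside, world axes, zero at the start.
- ctrl.get_ft_torque(): the same for the moment, N m.
- ctrl.get_width(): finger opening in m.
- ctrl.get_grip_force(): force on a finger pad.
Only numpy, scipy, OpenCV 4.12 (cv2) and the standard library are available. Lean on these libraries where they do the work, as an engineer would, in place of code of your own. Each camera call takes 0.05 s, during which the arm holds its last target. There are 200 camera calls.

## Working session

There is one attempt and no reset: what is moved stays moved. The work goes in short steps, each a Python script; the robot and the scene stay as the last script left them, time stands still between calls to the robot, and variables do not carry over. Pictures are saved under pics/ and viewed, at most 14 in all, crops included, and the job is handed in when it is done.

```bash
mkdir -p pics; cat > h.py <<'E'
import numpy as np, cv2
from station import ctrl, optics
def snap(cam, fn=None):
    info=optics.camera_info(cam); im,d=optics.get_image(cam)
    if fn: cv2.imwrite('pics/'+fn,cv2.cvtColor(im,cv2.COLOR_RGB2BGR))
    return im,d,info
def cloud(d,info):
    v,u=np.mgrid[0:d.shape[0],0:d.shape[1]]
    P=np.stack([(u-info['cx'])/info['fx']*d,-(v-info['cy'])/info['fy']*d,-d],-1)
    T=np.array(info['pose']); W=P@T[:3,:3].T+T[:3,3]; W[d==0]=np.nan
    return W
E
python3 - <<'E'
from h import *
for c in ('scene','side','wrist'):
    im,d,i=snap(c,c+'0.png'); print(c,{k:np.round(v,3).tolist() for k,v in i.items()})
    W=cloud(d,i); np.savez(f'/tmp/{c}.npz',im=im,W=W)
    for n in ('weight_50','weight_500','case_50','case_100','case_200','case_500','balance'):
        for r in optics.find_in(c,n)[:5]:
            l,t,R,b=map(int,r['rect']); m=np.nanmedian(W[(t+b)//2-1:(t+b)//2+2,(l+R)//2-1:(l+R)//2+2].reshape(-1,3),0)
            print(n,[l,t,R,b],round(r['p'],2),m.round(3))
print(ctrl.get_eef_rot())
E
```

```text
scene {'fx': 427.463, 'fy': 427.463, 'cx': 310.138, 'cy': 192.859, 'pose': [[-0.793, 0.341, -0.506, -0.351], [-0.61, -0.435, 0.663, 0.888], [0.006, 0.834, 0.552, 0.99], [0.0, 0.0, 0.0, 1.0]]}
weight_50 [209, 258, 224, 272] 0.61 [0.477 0.283 0.067]
weight_50 [210, 253, 215, 260] 0.45 [0.487 0.285 0.1  ]
weight_50 [207, 257, 220, 265] 0.41 [0.483 0.287 0.084]
weight_500 [209, 258, 224, 272] 0.61 [0.477 0.283 0.067]
weight_500 [210, 253, 215, 260] 0.45 [0.487 0.285 0.1  ]
weight_500 [207, 257, 220, 265] 0.41 [0.483 0.287 0.084]
case_50 [286, 211, 319, 230] 0.8 [ 0.451 -0.115  0.018]
case_50 [322, 172, 357, 200] 0.79 [ 0.471 -0.387  0.023]
case_50 [299, 189, 334, 205] 0.67 [ 0.502 -0.272  0.014]
case_50 [274, 229, 294, 247] 0.58 [0.438 0.005 0.014]
case_50 [328, 156, 346, 171] 0.55 [ 0.592 -0.549  0.02 ]
case_100 [286, 211, 319, 230] 0.8 [ 0.451 -0.115  0.018]
case_100 [322, 172, 357, 200] 0.79 [ 0.471 -0.387  0.023]
case_100 [299, 189, 334, 205] 0.67 [ 0.502 -0.272  0.014]
case_100 [274, 229, 294, 247] 0.58 [0.438 0.005 0.014]
case_100 [328, 156, 346, 171] 0.55 [ 0.592 -0.549  0.02 ]
ca
[... 2632 characters left out ...]
1]
case_50 [220, 225, 308, 290] 0.98 [ 0.459 -0.111  0.013]
case_50 [253, 329, 342, 356] 0.83 [ 0.498 -0.253  0.003]
case_100 [214, 143, 293, 201] 0.98 [ 0.449 -0.001  0.001]
case_100 [220, 225, 308, 290] 0.98 [ 0.459 -0.111  0.013]
case_100 [253, 329, 342, 356] 0.83 [ 0.498 -0.253  0.003]
case_200 [214, 143, 293, 201] 0.98 [ 0.449 -0.001  0.001]
case_200 [220, 225, 308, 290] 0.98 [ 0.459 -0.111  0.013]
case_200 [253, 329, 342, 356] 0.83 [ 0.498 -0.253  0.003]
case_500 [214, 143, 293, 201] 0.98 [ 0.449 -0.001  0.001]
case_500 [220, 225, 308, 290] 0.98 [ 0.459 -0.111  0.013]
case_500 [253, 329, 342, 356] 0.83 [ 0.498 -0.253  0.003]
[3.52956786e-05 7.07112543e-01 7.07101018e-01 3.76618934e-05]
```

```bash
python3 - <<'E'
import cv2
a=cv2.imread('pics/scene0.png')[130:330,150:410]; cv2.imwrite('pics/scenec.png',cv2.resize(a,(780,600),interpolation=cv2.INTER_CUBIC))
E
```

```text
(no output)
```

View pics/scenec.png

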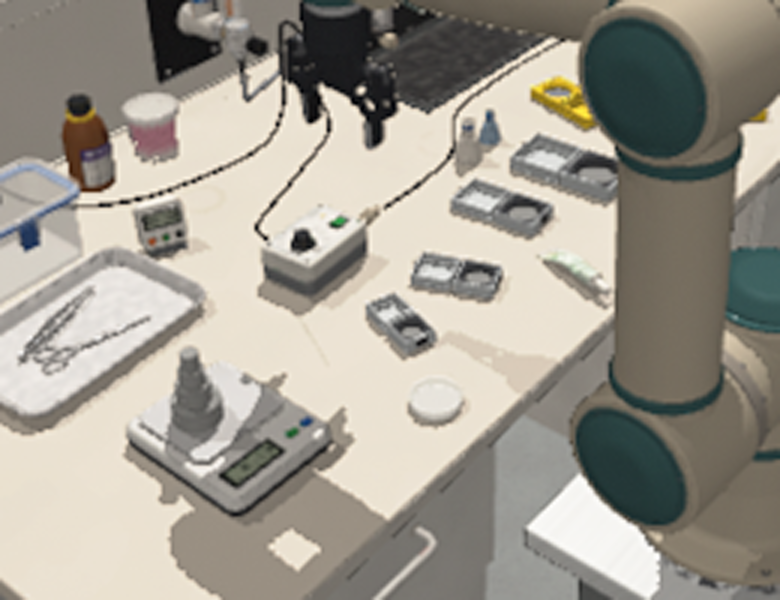

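View pics/side0.png

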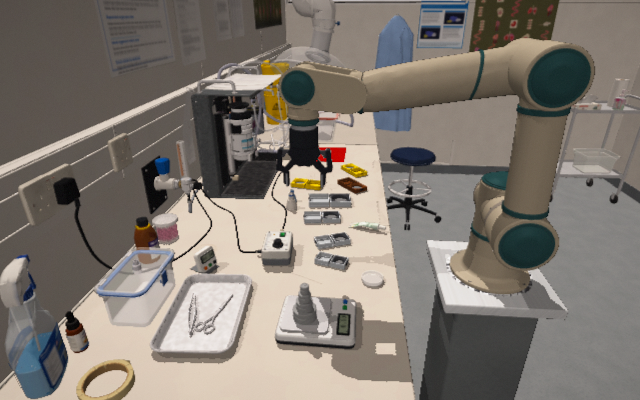

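View pics/wrist0.png

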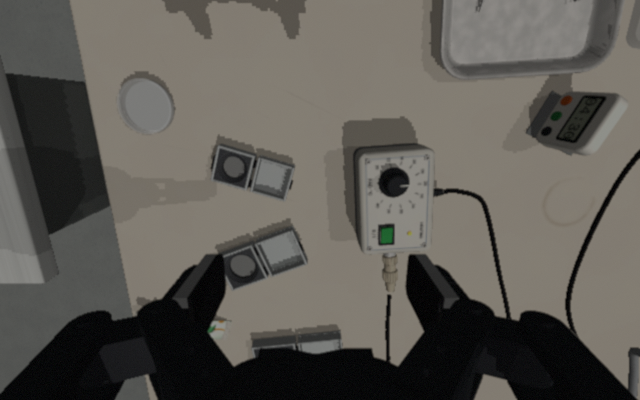

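The scene crop shows the stack of four on the pan at scene px (213,262), with four grey cases in a row. The side view also shows yellow and brown look-alikes, and the wrist view shows the two small cases.

Candidates (side px):
- **Grey cases:** (331,261), (330,240), (323,217) and (329,200), growing in size towards -y. These are case_50, 100, 200 and 500.
- **Yellow look-alikes:** (307,184) and (353,170).
- **Brown look-alike:** (352,185).
- **Weights:** one stack only, at (305,305).

I choose the four grey ones and check them in a close crop.

```bash
python3 - <<'E'
import cv2
a=cv2.imread('pics/side0.png')[155:275,275:395]; cv2.imwrite('pics/sidec.png',cv2.resize(a,(600,600),interpolation=cv2.INTER_CUBIC))
E
```

```text
(no output)
```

View pics/sidec.png

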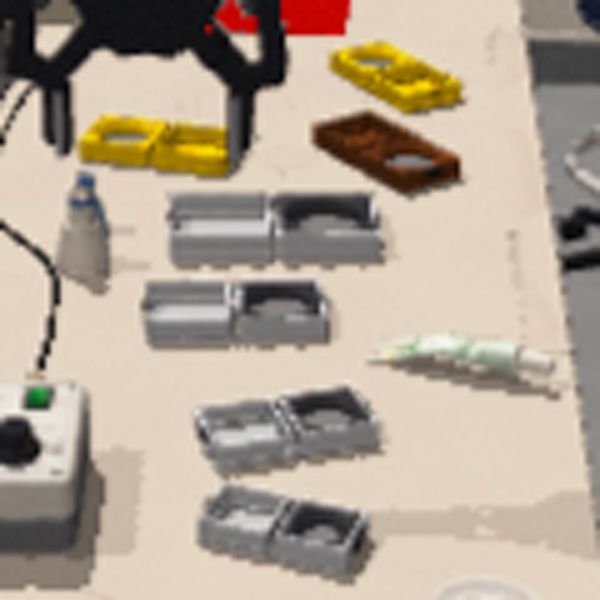

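The crop confirms four grey cases with dark foam wells on their -x (right-hand) side, sized in order. The yellow and brown ones lie beyond them. Next, close wrist views.

```bash
cat >> h.py <<'E'
Q=[0,.70710678,.70710678,0]
def grid(im,W,x0,y0,S=0.12,px=400):
    """nearest-point top view (rgb,height), rows: +x up, cols: +y left"""
    from scipy.interpolate import griddata
    m=np.isfinite(W[...,0])&(abs(W[...,0]-x0)<S/2+.01)&(abs(W[...,1]-y0)<S/2+.01)
    xs=x0+S/2-np.arange(px)/px*S; ys=y0+S/2-np.arange(px)/px*S
    X,Y=np.meshgrid(xs,ys,indexing='ij')
    rgb=griddata(W[m][:,:2],im[m].astype(float),(X,Y),'linear',fill_value=0)
    z=griddata(W[m][:,:2],W[m][:,2],(X,Y),'nearest')
    return rgb.astype(np.uint8),z
E
python3 - <<'E'
from h import *
ctrl.reach([.46,.0,.2],Q)
G=[]
for k,(x,y,cx,cy) in enumerate([(.46,.04,.43,.01),(.46,-.075,.44,-.12),(.47,-.21,.46,-.25),(.47,-.345,.46,-.385)]):
    ctrl.line_to([x,y,.2],Q,feed=.3)
    im,d,i=snap('wrist',f'c{k}.png'); W=cloud(d,i); np.savez(f'/tmp/c{k}.npz',im=im,W=W,d=d)
    g,z=grid(im,W,cx,cy,.12,300); G.append(g)
    b=np.abs(W[...,2])<.004; print(k,np.nanmedian(W[b][:,2]),np.nanstd(W[b][:,2]))
ctrl.reach([.49,.31,.28],Q)
im,d,i=snap('wrist','st.png'); W=cloud(d,i); np.savez('/tmp/st.npz',im=im,W=W,d=d)
for zt in (.127,.107,.0865,.064,.036):
    m=(abs(W[...,2]-zt)<.004)&(np.hypot(W[...,0]-.49,W[...,1]-.285)<.06); P=W[m]
    if m.sum()>5:
        (c,r)=cv2.minEnclosingCircle(P[:,:2].astype(np.float32)); print(zt,m.sum(),P.mean(0).round(4),np.round(c,4),round(r,4))
cv2.imwrite('pics/cases.png',cv2.cvtColor(np.vstack([np.hstack(G[:2]),np.hstack(G[2:])]),cv2.COLOR_RGB2BGR))
print(ctrl.get_clock())
E
```

```text
0 0.0002987284622191777 0.0009393120721967432
1 0.00023386776436989942 0.000930322693467795
2 0.00025034592253719845 0.0009631584503051259
3 0.0002963710422507482 0.00098875232176969
0.127 277 [0.4954 0.2752 0.1244] [0.4953 0.2747] 0.0101
0.107 196 [0.496  0.2811 0.1052] [0.4957 0.2755] 0.014
0.0865 275 [0.497  0.2833 0.0844] [0.4964 0.2756] 0.0192
0.064 529 [0.4952 0.2836 0.0618] [0.4962 0.2745] 0.0271
0.036 3291 [0.491  0.2818 0.0337] [0.4911 0.2835] 0.0597
6.2083
```

View pics/cases.png

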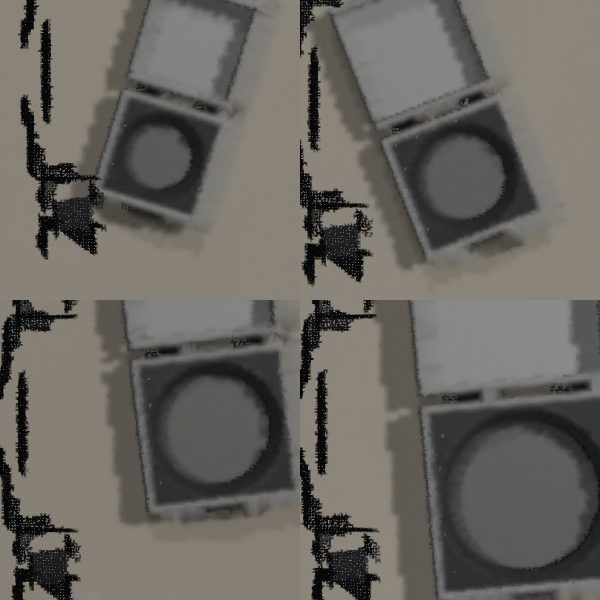

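View pics/st.png

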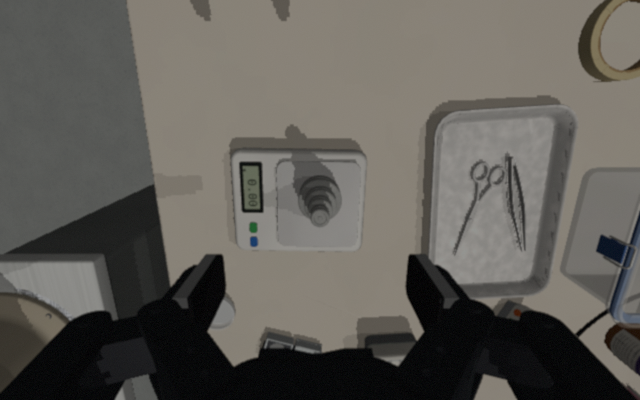

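The case mosaic shows the round wells clearly, in the order 50 and 100 on top, 200 and 500 below. The stack is at wrist px (320,200), concentric at about (0.4955, 0.275). Next I fit the well centres from the depth, then take the first weight.

```bash
python3 - <<'E'
from h import *
from scipy.optimize import minimize
S=300
G=[(.43,.01),(.44,-.12),(.46,-.25),(.46,-.385)]
pix=[(158,156),(462-300,177),(215,425-300),(522-300,495-300)]
for k,(r,rim) in enumerate([(.013,.017),(.017,.017),(.022,.018),(.030,.022)]):
    W=np.load(f'/tmp/c{k}.npz')['W']
    c0=np.array([G[k][0]+.06-pix[k][1]*.12/300, G[k][1]+.06-pix[k][0]*.12/300])
    P=W[np.hypot(W[...,0]-c0[0],W[...,1]-c0[1])<r+.0055+.002]
    F=P[(P[:,2]<.009)][:,:2]; T=P[P[:,2]>rim-.0015][:,:2]
    f=lambda c: np.sum(np.maximum(0,np.hypot(*(F-c).T)-r)**2)+np.sum(np.maximum(0,r+.005-np.hypot(*(T-c).T))**2)
    s=minimize(lambda c:1e6*f(c),c0,method='Nelder-Mead',options=dict(xatol=1e-5,fatol=1e-9))
    e,R=cv2.minEnclosingCircle(F.astype(np.float32))
    # outer base: mid of foam-top extents
    print(k,c0.round(4),'fit',s.x.round(4),s.fun.round(2),'enc',np.round(e,4),round(R,4),len(F),len(T),'floor z',np.median(P[P[:,2]<.009][:,2]).round(4),'top',np.percentile(P[:,2],95).round(4))
E
```

```text
0 [0.4276 0.0068] fit [0.4278 0.0068] 78.66 enc [0.4293 0.0084] 0.016 379 263 floor z 0.0068 top 0.017
1 [ 0.4292 -0.1248] fit [ 0.4297 -0.1248] 155.05 enc [ 0.4327 -0.1231] 0.021 630 306 floor z 0.0067 top 0.0168
2 [ 0.47  -0.276] fit [ 0.469  -0.2756] 107.75 enc [ 0.4694 -0.2736] 0.0254 999 367 floor z 0.0067 top 0.0178
3 [ 0.442  -0.4138] fit [ 0.4424 -0.4146] 297.62 enc [ 0.4408 -0.4111] 0.0347 1799 491 floor z 0.0067 top 0.0216
```

```bash
cat >> h.py <<'E'
ST=(.4955,.2750)
WELL={50:(.4278,.0068),100:(.4297,-.1248),200:(.469,-.2756),500:(.4424,-.4146)}
BOT={50:.1072,100:.0865,200:.064,500:.036}; DIA={50:.02,100:.028,200:.038,500:.054}
def pick(w,off,grip,wide=.024,lift=.06):
    z=BOT[w]+off
    ctrl.gripper_to(min(.085,DIA[w]+wide))
    ctrl.reach([*ST,z+.07],Q); print('touch',ctrl.line_to([*ST,z],Q,feed=.08,threshold=8))
    ctrl.gripper_to(max(0,DIA[w]-.01),f_grip=grip); print('w',ctrl.get_width(),'F',ctrl.get_grip_force())
    ctrl.line_to([*ST,z+lift],Q,feed=.08); print('w',ctrl.get_width(),'f',ctrl.get_contact_force(),ctrl.get_clock())
def place(w,off,clear=.06):
    x,y=WELL[w]; p=ctrl.get_ee_pos()
    ctrl.line_to([p[0],p[1],max(p[2],.15)],Q,feed=.15)
    ctrl.line_to([x,y,.15],Q,feed=.2)
    ctrl.line_to([x,y,.006+off+.02],Q,feed=.12); ctrl.hold(.2)
    t=ctrl.line_to([x,y,.006+off-.003],Q,feed=.02,threshold=3)
    print('contact',t,'z bottom est',ctrl.get_ee_pos()[2]-off,ctrl.get_contact_force(),ctrl.get_clock())
def release(w,by=.014,up=.15):
    ctrl.gripper_to(DIA[w]+by); ctrl.hold(.2)
    p=ctrl.get_ee_pos(); ctrl.line_to([p[0],p[1],p[2]+.04],Q,feed=.08); ctrl.line_to([p[0],p[1],up],Q,feed=.2)
E
python3 - <<'E'
from h import *
pick(50,.0115,30)
snap('wrist','g50.png')
im,_,_=snap('side'); cv2.imwrite('pics/s50.png',cv2.resize(cv2.cvtColor(im,cv2.COLOR_RGB2BGR)[240:340,250:370],(720,600),interpolation=cv2.INTER_CUBIC))
E
```

```text
touch False
w 0.017339713090453828 F 29.272814691066742
w 0.017654663544066168 f [ 0.37767054  0.09731193 -0.94710748] 9.45
```

View pics/s50.png

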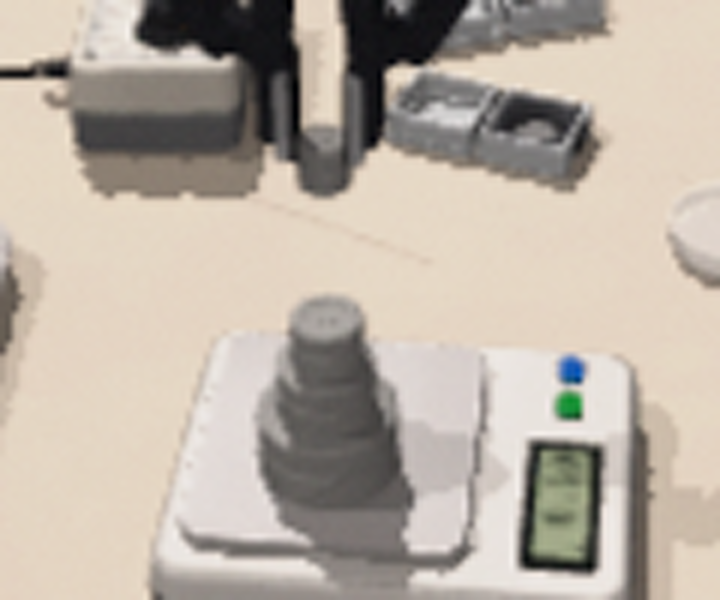

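The 50 g weight hangs upright between the pads at crop px (325,160), overlapped by about half its height. Next, place it.

```bash
python3 - <<'E'
from h import *
place(50,.0115)
im,d,i=snap('wrist'); 
release(50)
x,y=WELL[50]
ctrl.line_to([x,y+.03,.2],Q,feed=.2)
im,d,i=snap('wrist'); W=cloud(d,i)
g,z=grid(im,W,x,y,.08,400); cv2.imwrite('pics/p50.png',cv2.cvtColor(g,cv2.COLOR_RGB2BGR))
P=W[(np.hypot(W[...,0]-x,W[...,1]-y)<.025)&(W[...,2]>.021)]
print(len(P),P.mean(0),P[:,2].max(),cv2.minEnclosingCircle(P[:,:2].astype(np.float32)))
E
```

```text
contact True z bottom est 0.009177472872909872 [-1.08154949 -0.43604906  5.31302782] 13.4417
272 [0.42789545 0.00723951 0.02559976] 0.027756464332284125 ((0.4277915358543396, 0.006524984259158373), 0.010215353220701218)
```

View pics/p50.png

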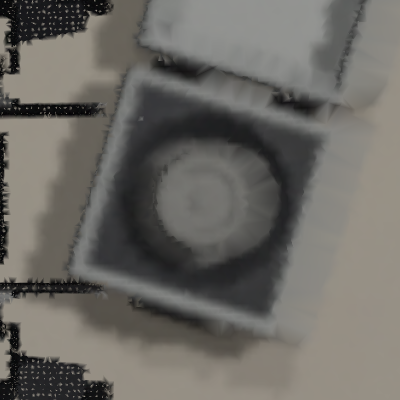

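The 50 g weight is seated: in the crop it is centred in the well at px (210,200), and its top reads 25.6 mm against a nominal 26. Next, the 100 g weight.

```bash
cat >> h.py <<'E'
def check(w,fn):
    x,y=WELL[w]; ctrl.line_to([x,y+.03,.2],Q,feed=.2)
    im,d,i=snap('wrist'); W=cloud(d,i)
    g,z=grid(im,W,x,y,.1,400); cv2.imwrite('pics/'+fn,cv2.cvtColor(g,cv2.COLOR_RGB2BGR))
    P=W[(np.hypot(W[...,0]-x,W[...,1]-y)<DIA[w]/2+.012)&(W[...,2]>.0235)]
    print(len(P),P.mean(0).round(4),np.percentile(P[:,2],[5,50,95]).round(4),cv2.minEnclosingCircle(P[:,:2].astype(np.float32)),ctrl.get_clock())
E
python3 - <<'E'
from h import *
pick(100,.010,40)
place(100,.010)
release(100); check(100,'p100.png')
E
```

```text
touch False
w 0.025535952873560305 F 39.29199457168579
w 0.025234635542020264 f [-0.68859647  0.75944297 -0.46476575] 19.325
contact True z bottom est 0.009439352222143203 [-1.40671483  0.53292502  4.41360836] 23.8583
517 [ 0.43   -0.1241  0.0265] [0.025  0.0265 0.0279] ((0.4301902651786804, -0.12473052740097046), 0.014241657219827175) 26.1167
```

View pics/p100.png

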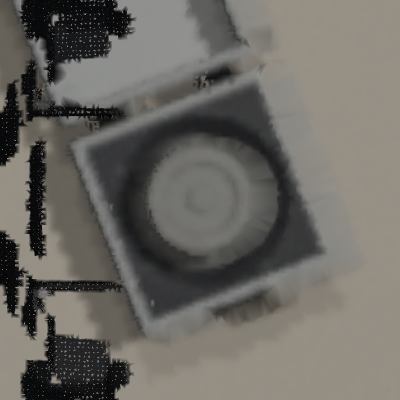

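The 100 g weight is home: centred in the crop, top at 26.5 mm against 26.7 nominal. Next, the 200 g weight.

```bash
python3 - <<'E'
from h import *
pick(200,.010,60)
place(200,.010)
release(200); check(200,'p200.png')
E
```

```text
touch False
w 0.034876076170736854 F 59.34512257575989
w 0.035429286804254306 f [ 0.24370925  0.98771125 -1.9654186 ] 30.1583
contact True z bottom est 0.009768553269720039 [-0.23167883  0.93207424  4.6629316 ] 35.4167
965 [ 0.4694 -0.2746  0.0283] [0.0268 0.0283 0.0296] ((0.46935802698135376, -0.27513572573661804), 0.01925034075975418) 37.675
```

View pics/p200.png

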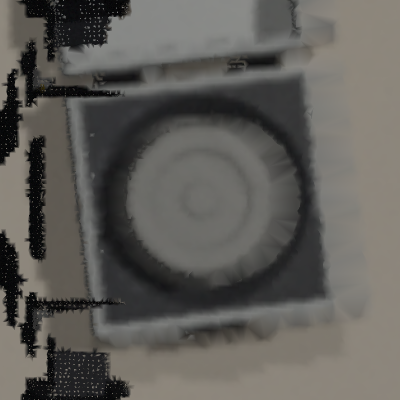

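The 200 g weight is home: top at 28.3 mm against 28.5 nominal, and centred. Next, the 500 g weight.

```bash
python3 - <<'E'
from h import *
pick(500,.0125,100)
place(500,.0125)
release(500); check(500,'p500.png')
E
```

```text
touch False
w 0.04964977880175779 F 102.51913547515869
w 0.04943748043485888 f [-0.17690044 -0.9028206  -3.93214614] 42.2583
contact True z bottom est 0.010282261509985915 [ 0.09197125 -1.23108911  5.38635709] 48.3417
2046 [ 0.4422 -0.4134  0.0356] [0.0322 0.0338 0.0351] ((0.4350050389766693, -0.4181174039840698), 0.03518572449684143) 50.6
```

View pics/p500.png

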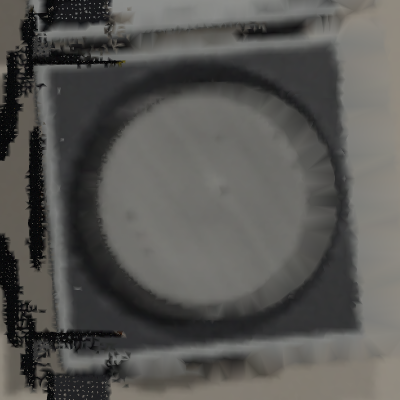

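The 500 g weight is home: centred, top at 33.8 mm against 34 nominal. One last overview, then hand in.

```bash
python3 - <<'E'
from h import *
p=ctrl.get_ee_pos(); ctrl.line_to([p[0],p[1],.26],Q,feed=.2)
snap('scene'); r=optics.find_in('scene','balance'); print(r[:1])
print(ctrl.get_contact_force(),ctrl.get_clock())
if r and abs(np.array(r[0]['rect'])-[193,248,259,303]).max()<8: print(ctrl.close_job())
E
```

```text
[{'rect': [194.4, 250.7, 259.9, 302.6], 'p': 0.63}]
[-0.8629318  -0.53451403  0.82498761] 51.15
the job is handed in; nothing more can be done
None
```

All four weights measured fully seated and centred in their own cases, the balance is where it stood within what the camera can resolve, and the job was handed in at about 51 s; the hand-in returned no verdict.

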